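Set the tin-bay push switches by feel

TASK

Swing the clear cover of the switch console open and set the three push-push switches under it so that the ones in front of bays whose tin holds a loaf are locked down (on) and the one in front of the bay with the empty tin is up (off). The sprung steel caps always come back to the same height, so feel lightly how far each cap goes down before it meets the switch, and click the wrong ones over by pressing them right to the bottom. Then swing the cover fully shut and let go; leave the tins and the other things on the bench where they are.

Things in the scene. Friction and masses are not known exactly. Their poses are not given: they have to be found in the camera images.
- console: Grey bench-top switch console, fixed to the bench; origin on the bench under the centre of the switch box. x points away from the robot towards the bays, y to the left, z up. Switch box 140 (x) by 320 (y) mm: deck 45 mm high, 4 mm steel walls round it up to 80 mm. Behind it (x from 70 to 215 mm) a low steel tray with three bays side by side, floor 8 mm and dividers 33 mm high.
- cover (a joint): Angle of the clear cover, rad: 0 shut, grows as its front edge swings up and away from the robot, stop at 1.9. Flat plate 140 (x) by 320 (y) by 6 mm, 0.2 kg, lying on the box rim (underside 80 mm up); a stiff hinge holds it wherever it is left (about 0.35 N m).
- cover_hinge (a point): Point on the cover's hinge line, half-way along it: far rim of the switch box, console x 70, y 0, z 80 mm. The hinge line runs along console y.
- cover_grip (a point): Centre of the cover's handle, moves with the cover: a dark steel spool 18 mm in diameter and 36 mm long lying along console y, on a 12 by 14 mm stem, 30 mm above the cover's top face; 115 mm from the hinge line along the cover and 36 mm off the hinge line square to it. Pinched by its two ends it can pivot in the fingers as the cover swings.
- switch_left (a point): Top centre of the left (+y) switch's sprung cap at rest; fixed point, console x 0, y 100, z 71 mm. Steel cap, 34 mm across, 26 mm above the deck; always springs back, so hides the state. Under 1 to 2 N it sinks until it meets the switch: 3 to 4 mm down if up (off), 12 to 13 if locked down (on). The switch gives only past 6 N, bottoms 19 mm down at 9 N; pressing to the bottom and letting go flips it.
- switch_mid (a point): Top centre of the middle switch's sprung cap at rest; fixed point, console x 0, y 0, z 71 mm. Steel cap, 34 mm across, 26 mm above the deck; always springs back, so hides the state. Under 1 to 2 N it sinks until it meets the switch: 3 to 4 mm down if up (off), 12 to 13 if locked down (on). The switch gives only past 6 N, bottoms 19 mm down at 9 N; pressing to the bottom and letting go flips it.
- switch_right (a point): Top centre of the right (-y) switch's sprung cap at rest; fixed point, console x 0, y -100, z 71 mm. Steel cap, 34 mm across, 26 mm above the deck; always springs back, so hides the state. Under 1 to 2 N it sinks until it meets the switch: 3 to 4 mm down if up (off), 12 to 13 if locked down (on). The switch gives only past 6 N, bottoms 19 mm down at 9 N; pressing to the bottom and letting go flips it.
- bay_left (a point): Floor centre of the bay behind the left switch, console x 140, y 100, z 8 mm; each bay holds one tin.
- bay_mid (a point): Floor centre of the bay behind the mid switch, console x 140, y 0, z 8 mm; each bay holds one tin.
- bay_right (a point): Floor centre of the bay behind the right switch, console x 140, y -100, z 8 mm; each bay holds one tin.
- tin_empty_c (a point): Centre of the empty loaf tin, half-way up: dark steel, open top, 110 (x) by 70 (y) by 50 mm, standing in one of the bays.
- tin_loaf_a_c (a point): Centre (half-way up the tin) of a like tin that holds a baked loaf, whose crust stands up to 78 mm above the tin's foot; in one of the bays.
- tin_loaf_b_c (a point): Centre (half-way up the tin) of a like tin that holds a baked loaf, whose crust stands up to 78 mm above the tin's foot; in one of the bays.
- jar_c (a point): Bystander: centre of a glass jar with steel lid, 70 mm in diameter, 110 mm high, beside the console's left end.
- scraper_c (a point): Bystander: centre of a dough scraper lying flat in front of the console: thin blade 70 by 120 mm with a wooden roll handle 22 mm thick.
- batard_c (a point): Bystander: centre of a loose loaf 200 mm long, 64 mm wide, 66 mm high, beside the console's right end.
Things that resemble listed ones, but are neither listed nor needed, are in the scene too. What is shaped like the part that bears tin_empty_c but purple is not meant.

How it is judged (in metres and radians):
On the way:
1. the cover is swung open (more than 1.2 rad) (value of joint cover above 1.2 rad), for 0.2 s.
At the end, for the whole second after the job is handed in: The cover is shut (within 0.06 rad) and at rest; the switch before the empty tin's bay is up (within 3 mm), the other two are locked down (9 mm below up, within 3 mm) (value of joint cover below 0.06 rad and ((horizontal distance between tin_empty_c and bay_left below 0.04 m and horizontal distance between core_a and switch_left below 0.03 m and z of core_a in the frame of console above 0.032 m) or (horizontal distance between tin_empty_c and bay_mid below 0.04 m and horizontal distance between core_a and switch_mid below 0.03 m and z of core_a in the frame of console above 0.032 m) or (horizontal distance between tin_empty_c and bay_right below 0.04 m and horizontal distance between core_a and switch_right below 0.03 m and z of core_a in the frame of console above 0.032 m) or (horizontal distance between tin_empty_c and bay_left below 0.04 m and horizontal distance between core_a and switch_left above 0.05 m and z of core_a in the frame of console between 0.022 and 0.029 m) or (horizontal distance between tin_empty_c and bay_mid below 0.04 m and horizontal distance between core_a and switch_mid above 0.05 m and z of core_a in the frame of console between 0.022 and 0.029 m) or (horizontal distance between tin_empty_c and bay_right below 0.04 m and horizontal distance between core_a and switch_right above 0.05 m and z of core_a in the frame of console between 0.022 and 0.029 m)) and ((horizontal distance between tin_empty_c and bay_left below 0.04 m and horizontal distance between core_b and switch_left below 0.03 m and z of core_b in the frame of console above 0.032 m) or (horizontal distance between tin_empty_c and bay_mid below 0.04 m and horizontal distance between core_b and switch_mid below 0.03 m and z of core_b in the frame of console above 0.032 m) or (horizontal distance between tin_empty_c and bay_right below 0.04 m and horizontal distance between core_b and switch_right below 0.03 m and z of core_b in the frame of console above 0.032 m) or (horizontal distance between tin_empty_c and bay_left below 0.04 m and horizontal distance between core_b and switch_left above 0.05 m and z of core_b in the frame of console between 0.022 and 0.029 m) or (horizontal distance between tin_empty_c and bay_mid below 0.04 m and horizontal distance between core_b and switch_mid above 0.05 m and z of core_b in the frame of console between 0.022 and 0.029 m) or (horizontal distance between tin_empty_c and bay_right below 0.04 m and horizontal distance between core_b and switch_right above 0.05 m and z of core_b in the frame of console between 0.022 and 0.029 m)) and ((horizontal distance between tin_empty_c and bay_left below 0.04 m and horizontal distance between core_c and switch_left below 0.03 m and z of core_c in the frame of console above 0.032 m) or (horizontal distance between tin_empty_c and bay_mid below 0.04 m and horizontal distance between core_c and switch_mid below 0.03 m and z of core_c in the frame of console above 0.032 m) or (horizontal distance between tin_empty_c and bay_right below 0.04 m and horizontal distance between core_c and switch_right below 0.03 m and z of core_c in the frame of console above 0.032 m) or (horizontal distance between tin_empty_c and bay_left below 0.04 m and horizontal distance between core_c and switch_left above 0.05 m and z of core_c in the frame of console between 0.022 and 0.029 m) or (horizontal distance between tin_empty_c and bay_mid below 0.04 m and horizontal distance between core_c and switch_mid above 0.05 m and z of core_c in the frame of console between 0.022 and 0.029 m) or (horizontal distance between tin_empty_c and bay_right below 0.04 m and horizontal distance between core_c and switch_right above 0.05 m and z of core_c in the frame of console between 0.022 and 0.029 m))); the robot touches nothing.
It fails at once if a tin is moved more than 25 mm (distance of any of tin_empty_c, tin_loaf_a_c, tin_loaf_b_c from where it was at the start of the episode above 0.025 m).
It fails at once if the jar, scraper or loose loaf is moved more than 25 mm (distance of any of jar_c, scraper_c, batard_c from where it was at the start of the episode above 0.025 m).
It also fails if it takes over 72 s, if anything falls off the work surface, if the arm or the gripper's body presses on something with over 40 N, if the wrist force passes 120 N, or if a joint passes its speed limit or range.

ROBOT

A 6-joint arm with a two-finger parallel gripper is mounted at the origin on the work surface. World frame = base frame: x ahead of the robot, y to its left, z up, the work surface at z = 0. Lengths are in m, angles in degrees, forces in N, time in s.
With the tool pointing down it reaches from about 0.4 to 0.825 m from the base axis. Payload 7 kg.
Tool frame: the origin (TCP) lies at the very end of the fingers, on their centre line; the grasp point (between the pads) lies 19 mm behind it; z points along the fingers, y is the direction in which the jaws open and shut (so a half turn about z gives the same grasp; the last joint's range is limited). The gripper opens to 88 mm and grips with 3 to 60 N. Pads are 19 mm wide; open, the fingers measure 130 mm over their backs; the gripper's body (78 mm by 193 mm) begins 47 mm behind the grasp point.
Start: joints at [87.783, 20.546, 0.682, 0, -70.136, -16.507], TCP at [0.217, 0.639, 0.203] pointing down, gripper open.
Joint ranges: [-176.03, 176.03], [-82.01, 121.73], [-58.28, 71.71], [-173.87, 95.51], [-174.79, -0.11], [-173.66, 173.66]. Speed limits (degrees/s): [136.94, 136.94, 172.46, 180, 180, 180].

INTERFACE

Orientations are given as [roll, pitch, yaw] about the fixed x, y, z axes, in that order (R = Rz(yaw) Ry(pitch) Rx(roll)).
In Python, from plant import telemetry, optics, ctrl gives the robot as it stands.
- The arm moves only by the tool servo_tool, never from a script. Its argument "rows" is a list of rows, each a list of 3 entries, a list of its own where there are three numbers: the shift along the tool's x, y, z in m, then the turn, a rotation vector about the tool's x, y, z in units of 6 degrees (1.0 is 6 degrees), then the closure, from 0 (fully open) to 1 (shut). A call has 1 to 20 rows; each row shifts and turns the commanded pose from where the row before left it, along the tool's axes as they then stand; what a row does not reach is not made up. A row lasts 1/12 s, in which the tool goes at most 41.7 mm and 7.16 degrees, less where a joint would pass 70% of its speed; a pose out of reach is approached as far as the arm can. A call is refused whole if a number of a shift passes 0.0417 or a number of a turn 1, either way. A call with a gripper value outside its range is refused whole. The fingers move at their own pace and stop on an object; the grip force is fixed at half the most. Time passes only in rows, so rows that do not move let the fingers close. It gives the time, the measured TCP pose, the force and the opening at its end, in the units of the state.
- telemetry.get_obs(): the state, without advancing time (a new reading comes with each control period).
- optics.snapshot(name): name is "scene" or "top"; returns the picture (400x640x3 uint8, red, green, blue); there is no depth.
- optics.camera_info(name): a dict with "mtx" (3x3 intrinsics, pixels), "rvec" (rotation vector, rad) and "tvec" (3), from world to camera coordinates, as OpenCV has them. Camera axes: x right, y down, z forward; pixel columns grow to the right and rows downward; lengths in m; the calibration is good to about 2 mm. A picture is of the moment at which its call begins. camera_info takes no time and is no camera call.
- ctrl.close_job(): hands the job in, once; it reports no verdict.
The state is a dict: "clock": time; "joint_pos": joint angles; "qvel": joint speeds; "tau": joint torques, N m; "tool_pos": TCP position; "orientation": TCP orientation; "force": force on the tool from outside, world axes, zero at the start; "moment": the same for the moment, N m; "opening": finger opening in m.
Only numpy, scipy, OpenCV 4.12 (cv2) and the standard library are available. Lean on these libraries where they do the work, as an engineer would, in place of code of your own. Each camera call takes 0.05 s, during which the arm holds its last target.

## Working session

There is one attempt and no reset: what is moved stays moved. The work goes in short steps, Python scripts to look and compute and a tool call to move; the robot and the scene stay as the last step left them, time stands still between calls to the robot, and variables do not carry over. Pictures are saved under pics/ and viewed, and the job is handed in when it is done.

Besides the shell and the picture viewer there is one more tool, called after ">>>" in YAML: its name, and indented under it one key for each argument. servo_tool: Moves the arm, as the interface text tells. Its arguments: {"type":"object","properties":{"rows":{"type":"array"}},"required":["rows"]}

```bash
ls; mkdir -p pics
python3 - <<'E'
from plant import telemetry, optics, ctrl
import cv2
print(telemetry.get_obs())
for n in("scene","top"):
    print(optics.camera_info(n))
    cv2.imwrite(f"pics/{n}0.png",optics.snapshot(n)[:,:,::-1])
E
```

```text
pics
{'clock': 0.0, 'joint_pos': array([ 8.77818694e+01,  2.05928130e+01,  6.34848380e-01, -2.02811821e-02,
       -7.01338859e+01, -1.65082338e+01]), 'qvel': array([-0.02836714,  0.05589823, -0.05593868, -0.11091838,  0.01590062,
       -0.02912119]), 'tau': array([-2.03026202e-04, -5.82722497e+01,  2.93059462e+01,  6.99705586e+00,
        7.01544690e-03, -1.81405326e-04]), 'tool_pos': array([0.21655224, 0.6387858 , 0.2024148 ]), 'orientation': array([ 1.79906518e+02, -7.82257258e-03, -1.87332653e+01]), 'force': array([-0.05750357, -0.21142092, -0.66380548]), 'moment': array([-0.00527326,  0.01039455, -0.04163134]), 'opening': 0.08775132688645455}
{'mtx': array([[415.67029467,   0.        , 319.55448777],
       [  0.        , 415.67029467, 211.45679026],
       [  0.        ,   0.        ,   1.        ]]), 'rvec': array([ 1.90076348,  1.07682189, -0.58680191]), 'tvec': array([-0.34781803, -0.18390609,  1.44086649])}
{'mtx': array([[497.31891061,   0.        , 326.12656919],
       [  0.        , 497.31891061, 194.2094709 ],
       [  0.        ,   0.        ,   1.        ]]), 'rvec': array([ 2.05911229, -2.17969591,  0.22337776]), 'tvec': array([0.06564043, 0.618541  , 1.27709632])}
```

View pics/scene0.png

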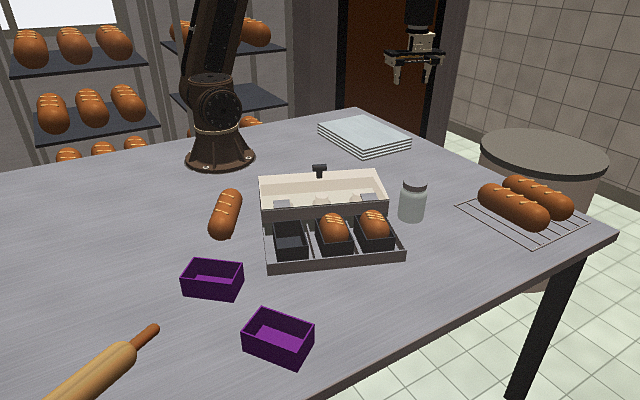

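View pics/top0.png

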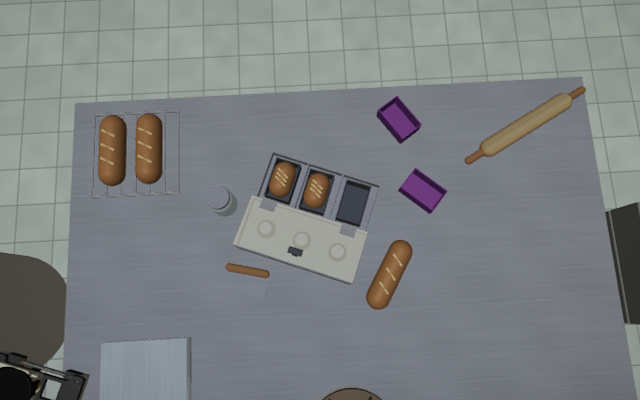

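Run:
```python
import cv2
a=cv2.imread("pics/top0.png")[145:295,225:385]
cv2.imwrite("pics/top0c.png",cv2.resize(a,None,fx=4,fy=4,interpolation=cv2.INTER_CUBIC))
a=cv2.imread("pics/scene0.png")[155:275,250:430]
cv2.imwrite("pics/scene0c.png",cv2.resize(a,None,fx=4,fy=4,interpolation=cv2.INTER_CUBIC))
```

```text
(no output)
```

View pics/top0c.png

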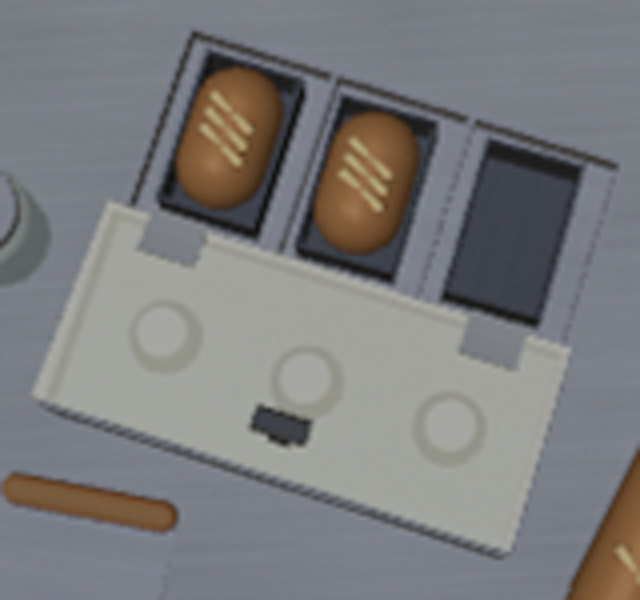

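View pics/scene0c.png

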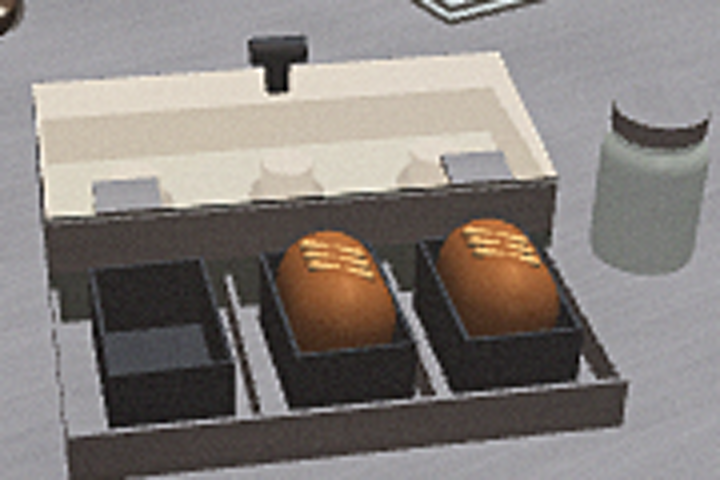

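```bash
cat > h.py <<'E'
import numpy as np, cv2
from scipy.optimize import least_squares
from scipy.spatial.transform import Rotation as R
from plant import telemetry, optics, ctrl
CI={n:optics.camera_info(n) for n in("scene","top")}
def proj(n,P):
    c=CI[n]; return cv2.projectPoints(np.float64(P).reshape(-1,1,3),c["rvec"],c["tvec"],c["mtx"],None)[0].reshape(-1,2)
def cw(P,p):  # console->world
    P=np.atleast_2d(P); c,s=np.cos(p[2]),np.sin(p[2])
    return np.c_[p[0]+c*P[:,0]-s*P[:,1], p[1]+s*P[:,0]+c*P[:,1], P[:,2]]
E
python3 - <<'E'
from h import *
P=np.array([[70,160,86],[70,-160,86],[-70,-160,86],[-70,160,86],[0,100,71],[0,0,71],[0,-100,71],[-45,0,116+9]])/1e3
T=np.array([[110,203],[570,350],[508,555],[35,398],[166,331],[308,378],[450,424],[281,422]])
T=(T+.5)/4-.5+[225,145]
PS=P[[1,0,2,3,7]]; S=(np.array([[48,215],[555,178],[33,85],[503,53],[278,40]])+.5)/4-.5+[250,155]
def f(p): return np.r_[(proj("top",cw(P,p))-T).ravel(),(proj("scene",cw(PS,p))-S).ravel()]
for w in(0,1,2):
    g=(lambda p:f(p)) if w==0 else (lambda p:f(p)[:16]) if w==1 else (lambda p:f(p)[16:])
    r=least_squares(g,[.55,.1,-.3]); print(r.x,np.degrees(r.x[2])); print(np.round(f(r.x).reshape(-1,2),2).tolist())
    p=r.x
    if w==0:
        for nm,q in dict(grip=[-45,0,116],L=[0,100,71],M=[0,0,71],Rr=[0,-100,71],hinge=[70,0,80]).items():
            a=cw(np.array(q)/1e3,p)[0]; print(nm,a.round(4),np.hypot(*a[:2]).round(3))
        np.save("pose.npy",p)
# bystanders rough
def ray(n,uv,z):
    c=CI[n];Rm=R.from_rotvec(c["rvec"]).as_matrix();d=Rm.T@np.linalg.solve(c["mtx"],[*uv,1]);o=-Rm.T@c["tvec"];return o+d*(z-o[2])/d[2]
print("jar",ray("top",(219,199),.11),"loaf ends",ray("top",(400,245),.035),ray("top",(377,303),.035))
print("scraper",ray("top",(247,270),.015))
E
```

```text
[ 0.5033623   0.10481839 -0.37818154] -21.66820595879044
[[-0.64, -1.14], [-0.13, 0.18], [-1.09, 0.76], [-0.5, 0.39], [-1.58, -0.29], [-1.22, -0.09], [-0.53, 0.47], [-1.33, 3.54], [-1.5, 0.34], [0.2, -0.43], [-0.19, 5.87], [-2.12, 5.95], [-0.85, 4.17]]
grip [0.4615 0.1214 0.116 ] 0.477
L [0.5403 0.1978 0.071 ] 0.575
M [0.5034 0.1048 0.071 ] 0.514
Rr [0.4664 0.0119 0.071 ] 0.467
hinge [0.5684 0.079  0.08  ] 0.574
[ 0.50455529  0.10250338 -0.37323758] -21.384937864397646
[[-0.01, -1.39], [0.69, -0.65], [0.01, -0.02], [0.41, 0.21], [-0.78, -0.61], [-0.36, -0.59], [0.38, -0.22], [-0.34, 3.04], [-2.02, 0.98], [-0.18, -0.16], [-0.92, 6.4], [-2.72, 6.19], [-1.45, 4.54]]
[ 0.49160102  0.11432673 -0.39049391] -22.373652881684013
[[-3.56, 2.83], [-3.36, 5.71], [-5.07, 6.3], [-4.13, 4.31], [-4.88, 3.9], [-4.63, 4.59], [-4.05, 5.64], [-5.13, 8.41], [-0.3, -3.26], [0.07, -2.98], [1.55, 2.94], [-1.5, 3.85], [0.13, 1.69]]
jar [0.61458218 0.30856976 0.11      ] loaf ends [ 0.47612729 -0.16076689  0.035     ] [ 0.32744051 -0.08703272  0.035     ]
scraper [0.43411252 0.25523334 0.015     ]
```

```bash
cat >> h.py <<'E'
def cov(P,th): # console pts on cover at shut -> angle th
    P=np.array(np.atleast_2d(P),float); a=P[:,0]-.07; b=P[:,2]-.08; c,s=np.cos(th),np.sin(th)
    return np.c_[.07+a*c+b*s, P[:,1], .08-a*s+b*c]
E
python3 - <<'E'
from h import *
P=np.array([[70,160,86],[70,-160,86],[-70,-160,86],[-70,160,86],[0,100,71],[0,0,71],[0,-100,71],[-45,0,116+9]])/1e3
T=np.array([[110,203],[570,350],[508,555],[35,398],[166,331],[308,378],[450,424],[281,422]])
T=(T+.5)/4-.5+[225,145]
S=(np.array([[48,215],[555,178],[33,85],[503,53],[278,40]])+.5)/4-.5+[250,155]
def f(p):
    Q=cov(P,p[3]); Q[4:7]=P[4:7]; Q=cw(Q,p)
    return np.r_[(proj("top",Q)-T).ravel(),(proj("scene",Q[[1,0,2,3,7]])-S).ravel()]
r=least_squares(f,[.55,.1,-.3,0.],loss='soft_l1'); print(r.x,np.degrees(r.x[2:])); print(np.round(f(r.x).reshape(-1,2),2).tolist())
# independent: spool triangulation
def ray(n,uv):
    c=CI[n];Rm=R.from_rotvec(c["rvec"]).as_matrix();d=Rm.T@np.linalg.solve(c["mtx"],[*uv,1]);return -Rm.T@c["tvec"],d/np.linalg.norm(d)
def tri(a,b):
    o1,d1=ray("top",a);o2,d2=ray("scene",b)
    st=np.linalg.lstsq(np.c_[d1,-d2],o2-o1,rcond=None)[0];x,y=o1+d1*st[0],o2+d2*st[1];return (x+y)/2,np.linalg.norm(x-y)
for k,(i,j) in enumerate([(1,0),(0,1),(2,2),(3,3),(7,4)]): print(tri(T[i],S[j]))
E
```

```text
[ 0.50308398  0.10400981 -0.37539967  0.13709481] [-21.50881661   7.85495406]
[[-0.35, -1.2], [0.26, -0.21], [0.02, -0.27], [-1.22, -0.87], [-1.3, -0.1], [-0.91, -0.0], [-0.19, 0.45], [-0.37, 0.36], [-1.75, 0.66], [-0.0, -0.31], [-1.04, -0.04], [-1.77, 0.06], [-0.71, 0.09]]
(array([ 0.51041838, -0.06828682,  0.08701261]), np.float64(0.0037284279349669297))
(array([0.62554284, 0.22736745, 0.0836383 ]), np.float64(0.0023951787762849347))
(array([ 0.38118997, -0.01856112,  0.1045335 ]), np.float64(0.0028960712072701395))
(array([0.49875074, 0.27845104, 0.10440792]), np.float64(0.008628140946101032))
(array([0.46927699, 0.11786109, 0.14099203]), np.float64(0.0022788241926814386))
```

>>> servo_tool:
  rows:
    - [[0, 0, 0], [0, 0, 0.47], 0]
    - [[0.0235, 0.0218, 0], [0, 0, 0], 0]
    - [[0.0235, 0.0218, 0], [0, 0, 0], 0]
    - [[0.0235, 0.0218, 0], [0, 0, 0], 0]
    - [[0.0235, 0.0218, 0], [0, 0, 0], 0]
    - [[0.0235, 0.0218, 0], [0, 0, 0], 0]
    - [[0.0235, 0.0218, 0], [0, 0, 0], 0]
    - [[0.0235, 0.0218, 0], [0, 0, 0], 0]
    - [[0.0235, 0.0218, 0], [0, 0, 0], 0]
    - [[0.0235, 0.0218, 0], [0, 0, 0], 0]
    - [[0.0235, 0.0218, 0], [0, 0, 0], 0]
    - [[0.0235, 0.0218, 0], [0, 0, 0], 0]
    - [[0.0235, 0.0218, 0], [0, 0, 0], 0]
    - [[0.0235, 0.0218, 0], [0, 0, 0], 0]
    - [[0.0235, 0.0218, 0], [0, 0, 0], 0]
    - [[0.0235, 0.0218, 0], [0, 0, 0], 0]
    - [[0.0235, 0.0218, 0], [0, 0, 0], 0]
    - [[0.0235, 0.0218, 0], [0, 0, 0], 0]
    - [[0.0235, 0.0218, 0], [0, 0, 0], 0]
    - [[0, 0, 0], [0, 0, 0], 0]

```text
clock: 1.77
tool_pos: [0.4669, 0.1151, 0.203]
orientation: [179.9, 0.0, -21.7]
force: [-0.4, 0.3, 0.5]
opening: 0.0878
```

```bash
cat >> h.py <<'E'
POSE=np.array([.5031,.1040,np.radians(-21.5)])
def st():
    o=telemetry.get_obs(); d=o["tool_pos"][:2]-POSE[:2]; c,s=np.cos(POSE[2]),np.sin(POSE[2])
    print("t%.2f"%o["clock"],"con mm",np.round(1e3*np.array([c*d[0]+s*d[1],-s*d[0]+c*d[1],o["tool_pos"][2]]),1),"rpy",o["orientation"].round(2),"F",o["force"].round(2),"op",round(o["opening"],4))
def pic(n,f,x0,x1,y0,y1,k):
    a=optics.snapshot(n)[y0:y1,x0:x1,::-1]; cv2.imwrite(f,cv2.resize(a,None,fx=k,fy=k,interpolation=cv2.INTER_CUBIC))
E
python3 - <<'E'
from h import *
st(); pic("scene","pics/s1.png",230,430,100,280,3.3); pic("top","pics/t1.png",215,395,140,310,3.5)
E
```

```text
t1.77 con mm [-37.7  -3.  203. ] rpy [ 1.7992e+02  2.0000e-02 -2.1730e+01] F [-0.44  0.35  0.5 ] op 0.0878
```

View pics/s1.png

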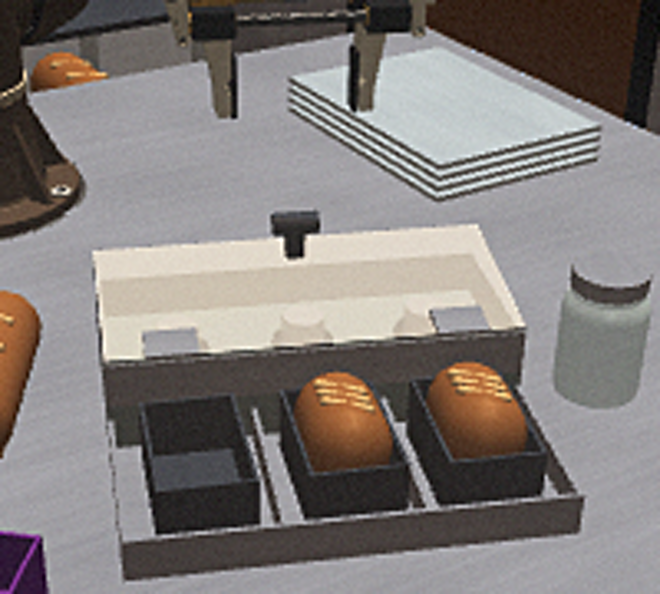

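View pics/t1.png

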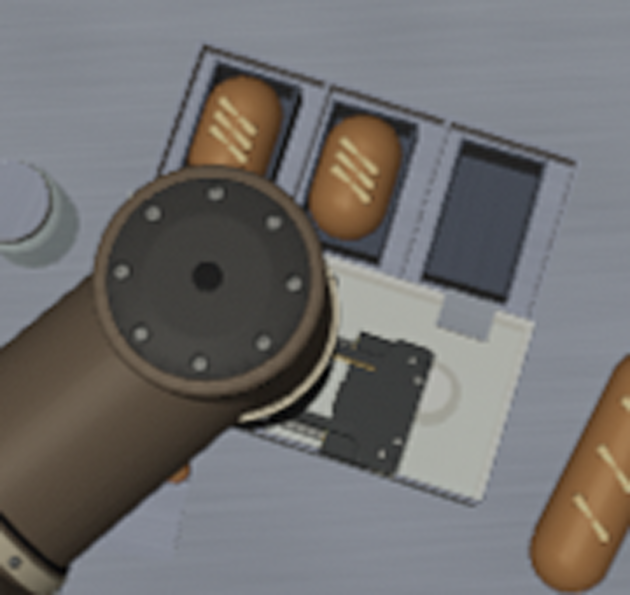

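>>> servo_tool:
  rows:
    - [[-0.001, -0.003, 0.018], [0, 0, 0.03], 0]
    - [[0, 0, 0.018], [0, 0, 0], 0]
    - [[0, 0, 0.018], [0, 0, 0], 0]
    - [[0, 0, 0.018], [0, 0, 0], 0]
    - [[0, 0, 0.018], [0, 0, 0], 0.2]
    - [[0, 0, 0], [0, 0, 0], 0.3]

```text
clock: 2.37
tool_pos: [0.4637, 0.1219, 0.1102]
orientation: [179.8, 0.2, -21.7]
force: [-1.5, -0.2, -0.6]
opening: 0.0793
```

Run:
```python
from h import *
st(); pic("scene","pics/s2.png",270,380,110,220,5)
```

```text
t2.37 con mm [-43.2   2.2 110.2] rpy [179.76   0.21 -21.68] F [-1.52 -0.2  -0.56] op 0.0793
```

View pics/s2.png

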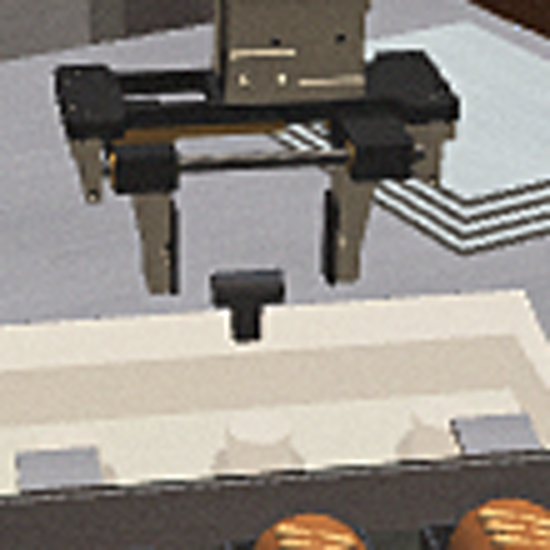

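Run:
```python
from h import *
st()
o=telemetry.get_obs()["tool_pos"]
def cr(P): return ((proj("scene",P)-[270,110]+.5)*5-.5).round(0)
print("tcp",cr(o)); 
for y in(.018,-.018): print("spool end model",cr(cw(cov([[-.045,y,.116]],.137),POSE)))
for y in(.04,-.04): print("tips",cr(o+np.array([0.3665*y,.9304*y,0])))
pic("scene","pics/s3.png",270,380,110,220,5); pic("top","pics/t3.png",215,395,140,310,3.5)
st()
```

```text
t2.42 con mm [-42.4   2.8 112. ] rpy [ 1.7982e+02  1.2000e-01 -2.1660e+01] F [ 0.35 -0.05  0.27] op 0.0756
tcp [[247. 320.]]
spool end model [[277. 288.]]
spool end model [[210. 292.]]
tips [[322. 315.]]
tips [[173. 325.]]
t2.52 con mm [-41.    4.1 114.1] rpy [-1.7999e+02 -3.0000e-02 -2.1650e+01] F [-1.64 -0.66  0.45] op 0.0679
```

View pics/t3.png

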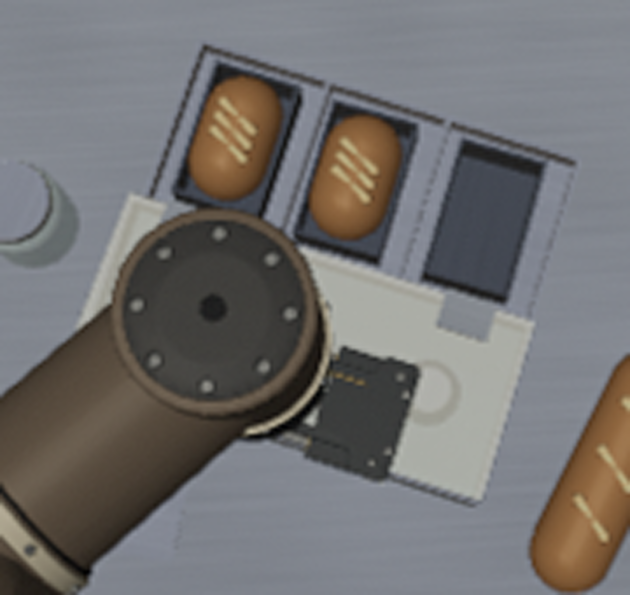

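>>> servo_tool:
  rows:
    - [[0, 0, 0], [0, 0, 0], 0.3]
    - [[0, 0, 0], [0, 0, 0], 0.3]
    - [[0, 0, 0], [0, 0, 0], 0.3]

```text
clock: 2.77
tool_pos: [0.4667, 0.1225, 0.1143]
orientation: [-179.9, -0.1, -21.7]
force: [0.2, 0.3, -0.2]
opening: 0.0611
```

Run:
```python
from h import *
st()
o=telemetry.get_obs()["tool_pos"]
def cr(P): return ((proj("scene",P)-[270,110]+.5)*5-.5).round(0)
print("tcp",cr(o)); 
for y in(.033,-.033): print("tips",cr(o+np.array([0.3665*y,.9304*y,0])))
pic("scene","pics/s4.png",270,380,110,220,5)
st()
o=np.array([.4669,.1151,.203])
for y in(.044,-.044): print("tips at s1",proj("scene",o+np.array([0.3665*y,.9304*y,0])))
```

```text
t2.77 con mm [-40.7   3.9 114.3] rpy [-1.7992e+02 -5.0000e-02 -2.1710e+01] F [ 0.17  0.34 -0.23] op 0.0611
tcp [[250. 318.]]
tips [[311. 313.]]
tips [[188. 322.]]
t2.82 con mm [-40.7   3.7 114.1] rpy [-1.7993e+02 -4.0000e-02 -2.1720e+01] F [ 0.04 -0.01 -0.  ] op 0.0615
tips at s1 [[334.59512359 141.19986015]]
tips at s1 [[300.14289697 143.16393694]]
```

View pics/s4.png

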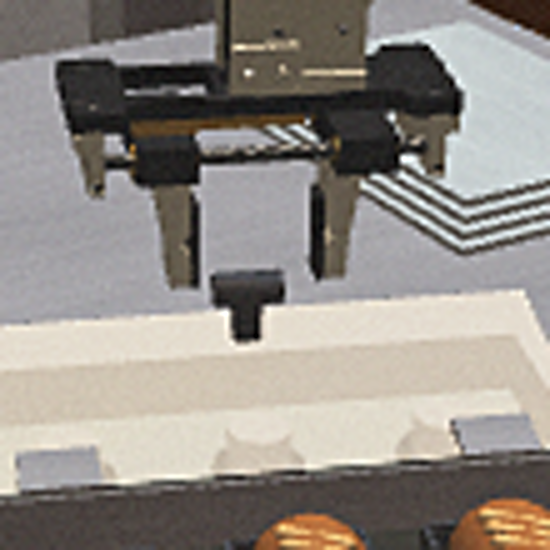

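Run:
```python
from h import *
print(proj("scene",[[0,0,0],[.1,0,0],[-.1,0,0],[0,.1,0],[0,-.1,0]]).round(1).tolist())
print(proj("top",[[0,0,0],[.1,0,0]]).round(1).tolist())
def ray(n,uv):
    c=CI[n];Rm=R.from_rotvec(c["rvec"]).as_matrix();d=Rm.T@np.linalg.solve(c["mtx"],[*uv,1]);return -Rm.T@c["tvec"],d/np.linalg.norm(d)
def onz(n,uv,z):
    o,d=ray(n,uv);return o+d*(z-o[2])/d[2]
print(ray("scene",(0,0))[0],ray("top",(0,0))[0])
# stack near corner / table corners
import cv2
a=cv2.imread("pics/scene0.png"); print("top stack corner",onz("top",(190,338),.03),proj("scene",[onz("top",(190,338),z) for z in(0,.02,.03,.04)]).round(1).tolist())
print("table corner",proj("scene",[onz("top",(78,103),0)]),proj("scene",[onz("top",(582,77),0)]))
for uv in[(399,97),(421,125),(392,143),(377,112)]: print("purple", proj("scene",[onz("top",uv,.05)]).round(1).tolist())
cv2.imwrite("pics/sc_b.png",cv2.resize(a[60:190,140:420],None,fx=2.8,fy=2.8,interpolation=cv2.INTER_CUBIC))
cv2.imwrite("pics/tp_b.png",cv2.resize(cv2.imread("pics/top0.png")[320:400,60:460],None,fx=2,fy=2,interpolation=cv2.INTER_CUBIC))
```

```text
[[219.2, 158.4], [229.7, 169.4], [209.8, 148.4], [246.1, 152.5], [190.6, 164.6]]
[[351.7, 435.1], [349.1, 393.9]]
[ 1.30690406 -0.39311364  0.60692548] [0.35517192 0.05072662 1.37446585]
top stack corner [0.26647905 0.40549905 0.03      ] [[361.0, 161.1], [360.3, 156.2], [360.0, 153.7], [359.6, 151.2]]
table corner [[616.27264844 230.71815977]] [[-169.7316968   649.74572078]]
purple [[290.1, 352.0]]
purple [[239.1, 330.2]]
purple [[271.7, 296.0]]
purple [[311.9, 320.5]]
```

View pics/sc_b.png

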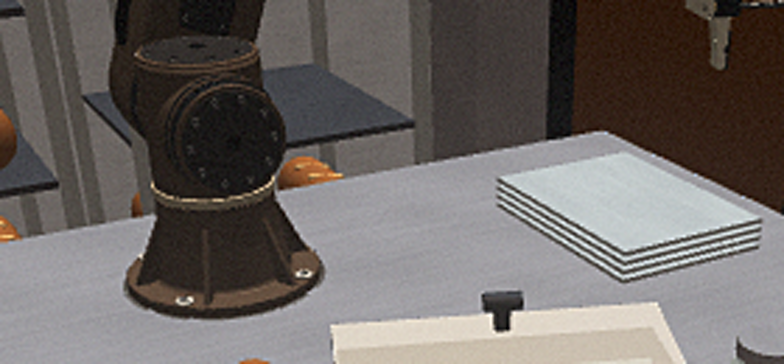

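View pics/tp_b.png

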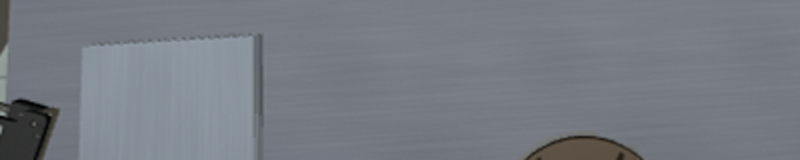

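Run:
```python
from h import *
def ray(n,uv):
    c=CI[n];Rm=R.from_rotvec(c["rvec"]).as_matrix();d=Rm.T@np.linalg.solve(c["mtx"],[*uv,1]);return -Rm.T@c["tvec"],d/np.linalg.norm(d)
def onz(n,uv,z):
    o,d=ray(n,uv);return o+d*(z-o[2])/d[2]
J=onz("top",(219.5,199.5),.11)
print("jar",J,proj("scene",[[J[0],J[1],z] for z in (0,.11)]).round(1).tolist())
# project full console wireframe, th=0 & .137
img={n:cv2.imread(f"pics/{n}0.png") for n in("scene","top")}
K=4
def draw(n,x0,y0,x1,y1,pose,th,fn):
    a=cv2.resize(img[n][y0:y1,x0:x1],None,fx=K,fy=K,interpolation=cv2.INTER_CUBIC)
    def L(P,col):
        q=((proj(n,cw(np.array(P)/1e3,pose))-[x0,y0]+.5)*K-.5).round().astype(int); cv2.polylines(a,[q.reshape(-1,1,2)],True,col,1)
    for z in(0,80): L([[-70,-160,z],[70,-160,z],[70,160,z],[-70,160,z]],(0,255,0))
    for z in(0,33): L([[70,-160,z],[215,-160,z],[215,160,z],[70,160,z]],(255,255,0))
    L(1e3*cov(np.array([[-70,-160,86],[70,-160,86],[70,160,86],[-70,160,86]])/1e3,th),(0,0,255))
    L(1e3*cov(np.array([[-45,-18,116],[-45,18,116]])/1e3,th),(0,0,255))
    cv2.imwrite(fn,a)
draw("scene",250,150,420,280,POSE,.137,"pics/ws.png")
draw("top",225,145,390,295,POSE,.137,"pics/wt.png")
```

```text
jar [0.61319085 0.3072985  0.11      ] [[405.0, 216.3], [410.0, 180.5]]
```

View pics/ws.png

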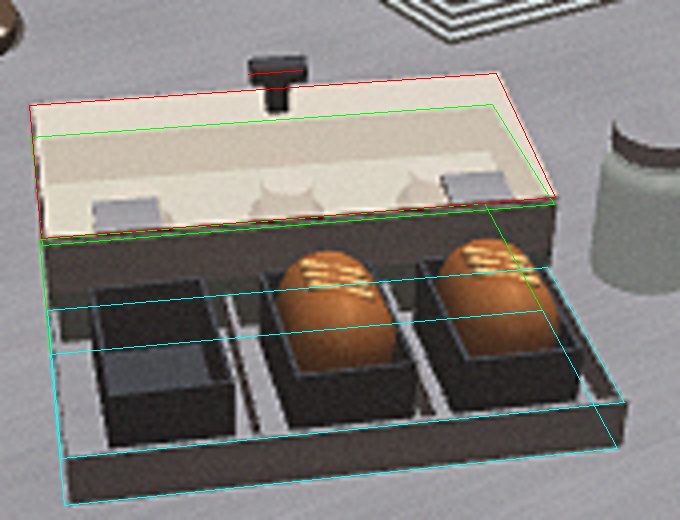

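View pics/wt.png

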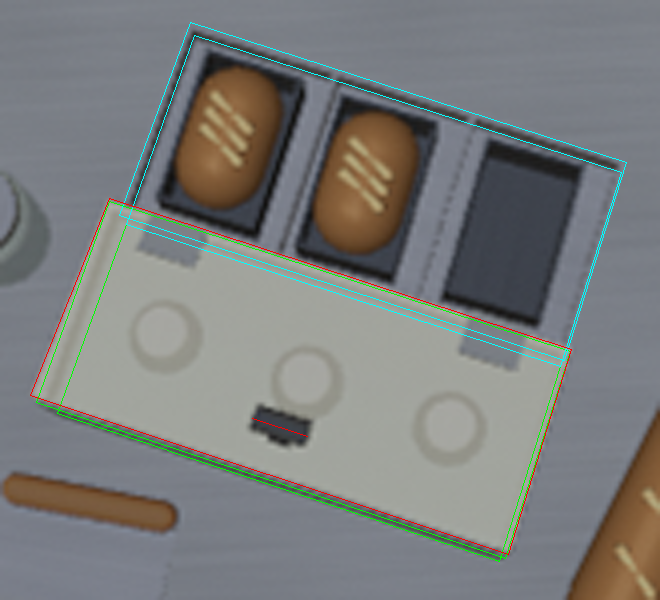

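Run:
```python
from h import *
a=cv2.imread("pics/scene0.png")[20:110,370:460]
cv2.imwrite("pics/s0g.png",cv2.resize(a,None,fx=6,fy=6,interpolation=cv2.INTER_CUBIC))
o=np.array([.21655,.63879,.2024])
for dz in(0,.02,.03):
  print(dz,[((proj("scene",o+np.array([np.sin(np.radians(18.7))*y,np.cos(np.radians(18.7))*y,dz]))[0]-[370,20]+.5)*6).round(0).tolist() for y in(-.044,.044)])
o=telemetry.get_obs()["tool_pos"]
for dz in(0,.02,.03): print(dz,((proj("scene",o+np.array([0,0,dz]))-[270,110]+.5)*5-.5).round(0))
```

```text
0 [[163.0, 426.0], [303.0, 419.0]]
0.02 [[167.0, 392.0], [308.0, 384.0]]
0.03 [[169.0, 374.0], [311.0, 367.0]]
0 [[250. 318.]]
0.02 [[250. 283.]]
0.03 [[250. 266.]]
```

View pics/s0g.png

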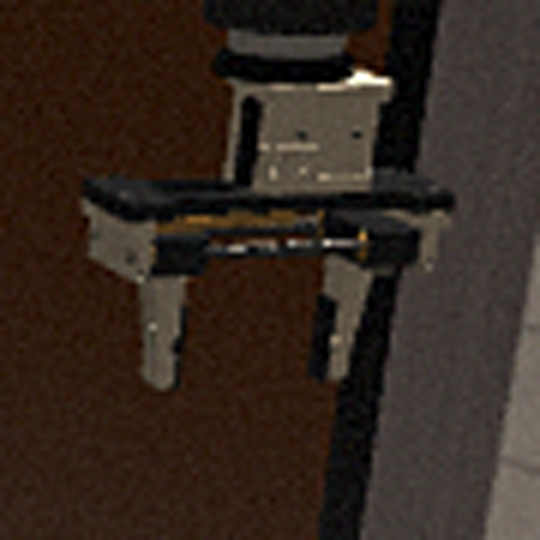

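>>> servo_tool:
  rows:
    - [[0.002, 0.003, 0.004], [0, 0, 0], 0.3]
    - [[0, 0, 0.004], [0, 0, 0], 0.3]
    - [[0, 0, 0.003], [0, 0, 0], 0.3]
    - [[0, 0, 0.0], [0, 0, 0], 0.3]
    - [[0, 0, 0.0], [0, 0, 0], 0.3]

```text
clock: 3.23
tool_pos: [0.4668, 0.1183, 0.102]
orientation: [180.0, 0.0, -21.7]
force: [0.7, -0.6, 0.0]
opening: 0.0614
```

Run:
```python
from h import *
st(); pic("scene","pics/s5.png",270,380,110,220,5); st()
```

```text
t3.23 con mm [-39.   0. 102.] rpy [ 1.7996e+02  2.0000e-02 -2.1730e+01] F [ 0.75 -0.65  0.02] op 0.0614
t3.28 con mm [-38.9   0.2 102.2] rpy [ 1.7998e+02  1.0000e-02 -2.1730e+01] F [-0.4   0.64  0.25] op 0.0611
```

View pics/s5.png

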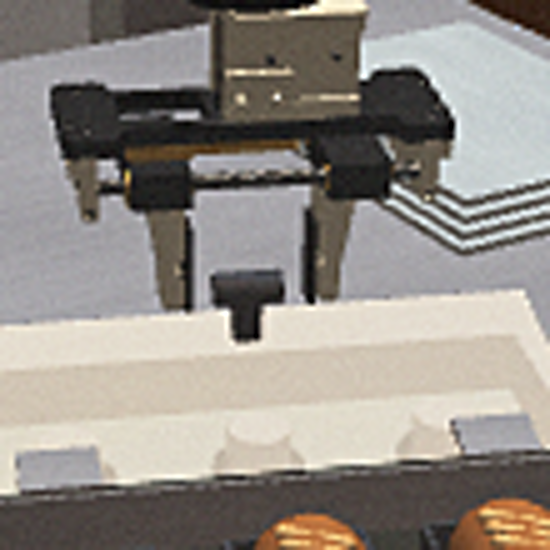

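>>> servo_tool:
  rows:
    - [[0, 0, 0.004], [0, 0, 0], 0.3]
    - [[0, 0, 0.004], [0, 0, 0], 0.3]
    - [[0, 0, 0.0], [0, 0, 0], 0.3]
    - [[0, 0, 0.0], [0, 0, 0], 0.3]

```text
clock: 3.62
tool_pos: [0.4667, 0.1184, 0.094]
orientation: [180.0, 0.0, -21.7]
force: [-0.1, -0.5, 0.1]
opening: 0.0615
```

>>> servo_tool:
  rows:
    - [[0, 0, 0], [0, 0, 0], 0.6]
    - [[0, 0, 0.0], [0, 0, 0], 0.7]
    - [[0, 0, 0.0], [0, 0, 0], 0.8]
    - [[0, 0, 0.0], [0, 0, 0], 0.8]
    - [[0, 0, 0.0], [0, 0, 0], 0.8]
    - [[0, 0, 0.0], [0, 0, 0], 0.8]

```text
clock: 4.12
tool_pos: [0.4668, 0.1181, 0.0944]
orientation: [180.0, 0.0, -21.7]
force: [0.0, -1.9, 0.8]
opening: 0.0358
```

Run:
```python
from h import *
st(); pic("scene","pics/s6.png",270,380,110,220,5); st()
```

```text
t4.12 con mm [-39.   -0.2  94.4] rpy [ 1.7996e+02  1.0000e-02 -2.1710e+01] F [ 0.02 -1.92  0.76] op 0.0358
t4.17 con mm [-39.   -0.1  94.4] rpy [ 1.7996e+02  1.0000e-02 -2.1710e+01] F [-0.5  -2.26  0.49] op 0.0357
```

View pics/s6.png

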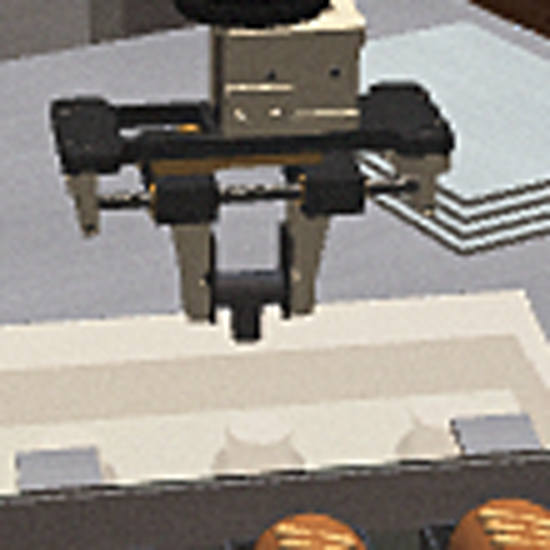

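Run:
```python
import numpy as np
th=.137+np.r_[0,np.cumsum(np.r_[.04,[.08]*18,.06,.04])]
th=th[:21]; print(th[-1])
x=.07-.115*np.cos(th)+.036*np.sin(th); z=.08+.115*np.sin(th)+.036*np.cos(th)
x=(x-x[0]).round(4);z=(z-z[0]).round(4)
print("[" + ", ".join(f"[[{a:.4f}, 0, {-b:.4f}], [0, 0, 0], 0.8]" for a,b in zip(np.diff(x),np.diff(z)))+"]"); print(x[-1],z[-1])
```

```text
1.6770000000000003
[[[0.0021, 0, -0.0043], [0, 0, 0], 0.8], [[0.0048, 0, -0.0084], [0, 0, 0], 0.8], [[0.0055, 0, -0.0079], [0, 0, 0], 0.8], [[0.0060, 0, -0.0075], [0, 0, 0], 0.8], [[0.0067, 0, -0.0070], [0, 0, 0], 0.8], [[0.0072, 0, -0.0064], [0, 0, 0], 0.8], [[0.0076, 0, -0.0059], [0, 0, 0], 0.8], [[0.0081, 0, -0.0052], [0, 0, 0], 0.8], [[0.0085, 0, -0.0045], [0, 0, 0], 0.8], [[0.0089, 0, -0.0039], [0, 0, 0], 0.8], [[0.0091, 0, -0.0031], [0, 0, 0], 0.8], [[0.0093, 0, -0.0024], [0, 0, 0], 0.8], [[0.0095, 0, -0.0016], [0, 0, 0], 0.8], [[0.0096, 0, -0.0009], [0, 0, 0], 0.8], [[0.0097, 0, -0.0001], [0, 0, 0], 0.8], [[0.0096, 0, 0.0007], [0, 0, 0], 0.8], [[0.0095, 0, 0.0014], [0, 0, 0], 0.8], [[0.0094, 0, 0.0022], [0, 0, 0], 0.8], [[0.0092, 0, 0.0030], [0, 0, 0], 0.8], [[0.0067, 0, 0.0026], [0, 0, 0], 0.8]]
0.157 0.0592
```

>>> servo_tool:
  rows:
    - [[0.0021, 0, -0.0043], [0, 0, 0], 0.8]
    - [[0.0048, 0, -0.0084], [0, 0, 0], 0.8]
    - [[0.0055, 0, -0.0079], [0, 0, 0], 0.8]
    - [[0.006, 0, -0.0075], [0, 0, 0], 0.8]
    - [[0.0067, 0, -0.007], [0, 0, 0], 0.8]

```text
clock: 4.58
tool_pos: [0.4903, 0.109, 0.13]
orientation: [180.0, 0.1, -21.7]
force: [1.7, 0.2, -9.7]
opening: 0.0355
```

>>> servo_tool:
  rows:
    - [[0.0072, 0, -0.0064], [0, 0, 0], 0.8]
    - [[0.0076, 0, -0.0059], [0, 0, 0], 0.8]
    - [[0.0081, 0, -0.0052], [0, 0, 0], 0.8]
    - [[0.0085, 0, -0.0045], [0, 0, 0], 0.8]
    - [[0.0089, 0, -0.0039], [0, 0, 0], 0.8]
    - [[0.0091, 0, -0.0031], [0, 0, 0], 0.8]
    - [[0.0093, 0, -0.0024], [0, 0, 0], 0.8]
    - [[0.0095, 0, -0.0016], [0, 0, 0], 0.8]
    - [[0.0096, 0, -0.0009], [0, 0, 0], 0.8]
    - [[0.0097, 0, -0.0001], [0, 0, 0], 0.8]
    - [[0.0096, 0, 0.0007], [0, 0, 0], 0.8]
    - [[0.0095, 0, 0.0014], [0, 0, 0], 0.8]
    - [[0.0094, 0, 0.0022], [0, 0, 0], 0.8]
    - [[0.0092, 0, 0.003], [0, 0, 0], 0.8]
    - [[0.0067, 0, 0.0026], [0, 0, 0], 0.8]
    - [[0, 0, 0], [0, 0, 0], 0.8]
    - [[0, 0, 0], [0, 0, 0], 0.8]

```text
clock: 6.0
tool_pos: [0.6155, 0.0604, 0.155]
orientation: [-179.9, -0.2, -21.7]
force: [4.3, 2.7, 3.0]
opening: 0.0354
```

Run:
```python
from h import *
st(); pic("scene","pics/s7.png",230,430,100,280,3.3); st()
```

```text
t6.00 con mm [120.6   0.7 155. ] rpy [-179.88   -0.24  -21.72] F [4.32 2.73 3.05] op 0.0354
t6.05 con mm [120.3   0.7 155.1] rpy [-179.88   -0.25  -21.7 ] F [3.66 2.31 3.32] op 0.0354
```

View pics/s7.png

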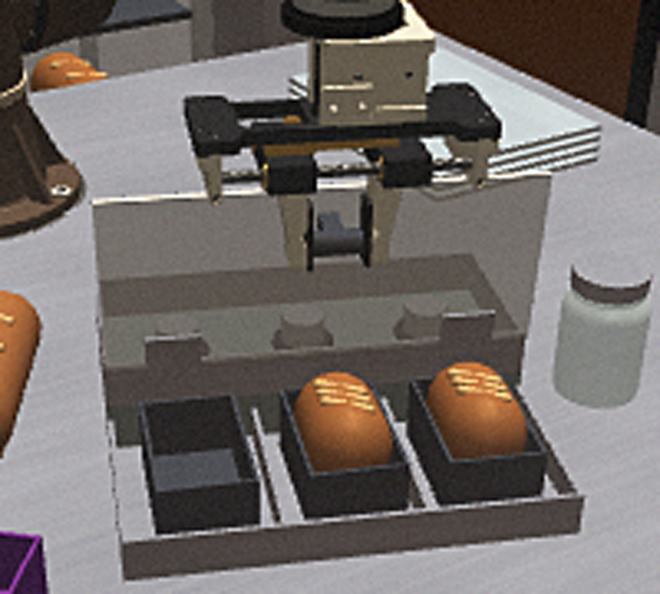

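>>> servo_tool:
  rows:
    - [[0, 0, 0], [0, 0, 0], 0.5]
    - [[0, 0, 0], [0, 0, 0], 0.3]
    - [[0, 0, 0], [0, 0, 0], 0.3]
    - [[0, 0, 0], [0, 0, 0], 0.3]
    - [[0, 0, -0.015], [0, 0, 0], 0.3]
    - [[0, 0, -0.025], [0, 0, 0], 0.3]
    - [[0, 0, -0.025], [0, 0, 0], 0.3]
    - [[0, 0, -0.02], [0, 0, 0], 0.5]
    - [[-0.02, 0, 0], [0, 0, 0], 1]
    - [[-0.025, 0, 0], [0, 0, 0], 1]
    - [[-0.025, 0, 0], [0, 0, 0], 1]
    - [[-0.025, 0, 0], [0, 0, 0], 1]
    - [[-0.025, 0, 0], [0, 0, 0], 1]
    - [[0, 0, 0.03], [0, 0, 0], 1]
    - [[0, 0, 0.04], [0, 0, 0], 1]
    - [[0, 0, 0.04], [0, 0, 0], 1]
    - [[0, 0, 0.03], [0, 0, 0], 1]
    - [[0, 0, 0.01], [0, 0, 0], 1]
    - [[0, 0, 0], [0, 0, 0], 1]
    - [[0, 0, 0], [0, 0, 0], 1]

```text
clock: 7.72
tool_pos: [0.5019, 0.1049, 0.0894]
orientation: [180.0, -0.0, -21.7]
force: [-0.2, 0.3, 0.6]
opening: 0.0004
```

Run:
```python
from h import *
st(); pic("scene","pics/s8.png",230,430,100,280,3.3); st()
```

```text
t7.72 con mm [-1.4  0.4 89.4] rpy [ 1.7997e+02 -2.0000e-02 -2.1700e+01] F [-0.24  0.35  0.57] op 0.0004
t7.77 con mm [-1.   1.  90.2] rpy [-1.7993e+02 -9.0000e-02 -2.1700e+01] F [ 0.47 -0.28 -0.25] op 0.0005
```

View pics/s8.png

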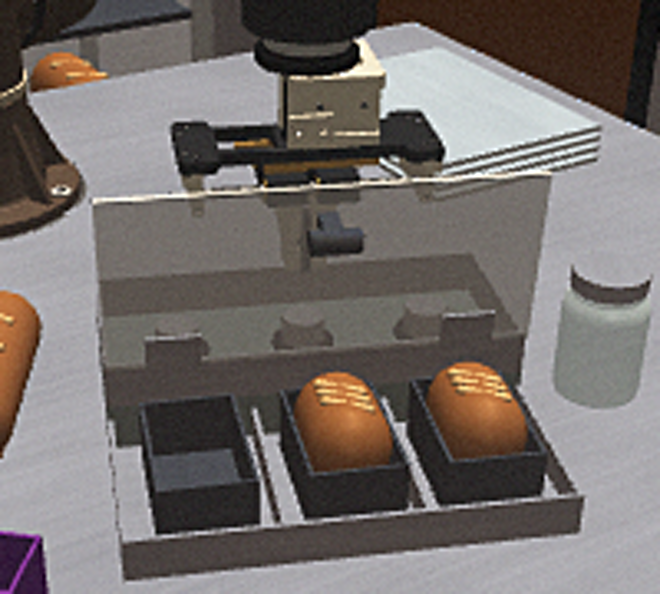

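>>> servo_tool:
  rows:
    - [[0.001, 0, 0.012], [0, 0, 0], 1]
    - [[0, 0, 0.012], [0, 0, 0], 1]
    - [[0, 0, 0.008], [0, 0, 0], 1]
    - [[0, 0, 0], [0, 0, 0], 1]
    - [[0, 0, 0], [0, 0, 0], 1]

```text
clock: 8.18
tool_pos: [0.5029, 0.1047, 0.0576]
orientation: [-180.0, -0.0, -21.7]
force: [-0.0, -0.1, 0.3]
opening: 0.0002
```

>>> servo_tool:
  rows:
    - [[0, 0, 0.002], [0, 0, 0], 1]
    - [[0, 0, 0], [0, 0, 0], 1]

```text
clock: 8.35
tool_pos: [0.5027, 0.1048, 0.0552]
orientation: [-179.9, -0.0, -21.7]
force: [0.1, -0.8, -1.0]
opening: 0.0004
```

>>> servo_tool:
  rows:
    - [[0, 0, 0.002], [0, 0, 0], 1]
    - [[0, 0, 0], [0, 0, 0], 1]

```text
clock: 8.52
tool_pos: [0.5023, 0.1046, 0.0527]
orientation: [-180.0, -0.0, -21.7]
force: [-0.1, 0.4, -0.1]
opening: -0.0
```

>>> servo_tool:
  rows:
    - [[0, 0, 0.002], [0, 0, 0], 1]
    - [[0, 0, 0], [0, 0, 0], 1]

```text
clock: 8.68
tool_pos: [0.5021, 0.1044, 0.0503]
orientation: [180.0, 0.0, -21.7]
force: [-0.5, -0.2, -1.1]
opening: 0.0005
```

>>> servo_tool:
  rows:
    - [[0, 0, 0.002], [0, 0, 0], 1]
    - [[0, 0, 0], [0, 0, 0], 1]

```text
clock: 8.85
tool_pos: [0.5021, 0.1044, 0.0482]
orientation: [180.0, 0.0, -21.7]
force: [0.2, -0.8, -1.2]
opening: 0.0004
```

>>> servo_tool:
  rows:
    - [[0, 0, 0.002], [0, 0, 0], 1]
    - [[0, 0, 0], [0, 0, 0], 1]

```text
clock: 9.02
tool_pos: [0.5023, 0.1045, 0.0463]
orientation: [180.0, 0.0, -21.7]
force: [-0.5, 0.6, 0.8]
opening: 0.0004
```

>>> servo_tool:
  rows:
    - [[0, 0, 0.002], [0, 0, 0], 1]
    - [[0, 0, 0], [0, 0, 0], 1]

```text
clock: 9.18
tool_pos: [0.5024, 0.1045, 0.0446]
orientation: [-180.0, -0.0, -21.7]
force: [-1.4, -0.3, 3.9]
opening: 0.0002
```

>>> servo_tool:
  rows:
    - [[0, 0, 0.001], [0, 0, 0], 1]
    - [[0, 0, 0], [0, 0, 0], 1]

```text
clock: 9.35
tool_pos: [0.5024, 0.1045, 0.0439]
orientation: [-180.0, -0.0, -21.7]
force: [-1.8, 1.0, 6.6]
opening: 0.0005
```

Run:
```python
from h import *
st(); pic("scene","pics/s9.png",270,390,130,230,5); st()
```

```text
t9.35 con mm [-0.8  0.2 43.9] rpy [-1.7999e+02 -2.0000e-02 -2.1710e+01] F [-1.84  1.02  6.6 ] op 0.0005
t9.40 con mm [-0.8  0.2 43.9] rpy [-1.7999e+02 -2.0000e-02 -2.1710e+01] F [-1.39 -0.04  5.5 ] op 0.0005
```

View pics/s9.png

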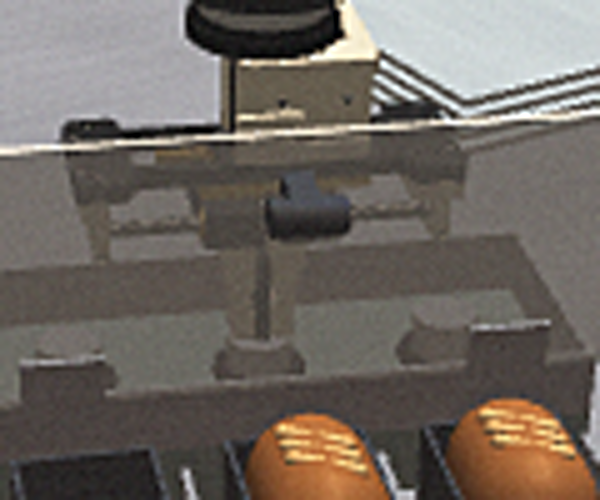

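>>> servo_tool:
  rows:
    - [[0, 0, -0.012], [0, 0, 0], 1]
    - [[0, 0, -0.012], [0, 0, 0], 1]
    - [[0, -0.015, 0], [0, 0, 0], 1]
    - [[0, -0.02, 0], [0, 0, 0], 1]
    - [[0, -0.025, 0], [0, 0, 0], 1]
    - [[0, -0.02, 0], [0, 0, 0], 1]
    - [[0.001, -0.015, 0], [0, 0, 0], 1]
    - [[0, 0, 0], [0, 0, 0], 1]
    - [[0, 0, 0.008], [0, 0, 0], 1]
    - [[0, 0, 0.006], [0, 0, 0], 1]
    - [[0, 0, 0], [0, 0, 0], 1]
    - [[0, 0, 0], [0, 0, 0], 1]

```text
clock: 10.4
tool_pos: [0.5376, 0.1914, 0.0527]
orientation: [179.9, 0.1, -21.8]
force: [-0.1, -0.0, 0.3]
opening: 0.0007
```

>>> servo_tool:
  rows:
    - [[0, 0, 0.002], [0, 0, 0], 1]
    - [[0, 0, 0], [0, 0, 0], 1]

```text
clock: 10.57
tool_pos: [0.5383, 0.192, 0.0515]
orientation: [-180.0, 0.0, -21.7]
force: [-0.7, -0.6, -0.3]
opening: 0.0004
```

>>> servo_tool:
  rows:
    - [[0, 0, 0.002], [0, 0, 0], 1]
    - [[0, 0, 0], [0, 0, 0], 1]

```text
clock: 10.73
tool_pos: [0.5383, 0.1922, 0.0495]
orientation: [-180.0, 0.0, -21.7]
force: [-0.8, 0.3, 0.7]
opening: 0.0004
```

>>> servo_tool:
  rows:
    - [[0, 0, 0.002], [0, 0, 0], 1]
    - [[0, 0, 0], [0, 0, 0], 1]

```text
clock: 10.9
tool_pos: [0.5385, 0.1924, 0.0475]
orientation: [-180.0, -0.0, -21.7]
force: [-0.3, 0.2, 0.1]
opening: 0.0005
```

Run:
```python
from h import *
st(); pic("scene","pics/s10.png",270,390,130,230,5); st()
```

```text
t10.90 con mm [ 0.5 95.2 47.5] rpy [-1.7999e+02 -1.0000e-02 -2.1720e+01] F [-0.28  0.23  0.15] op 0.0005
t10.95 con mm [ 0.5 95.2 47.6] rpy [-1.7999e+02 -1.0000e-02 -2.1720e+01] F [-0.02 -0.01  0.88] op 0.0002
```

View pics/s10.png

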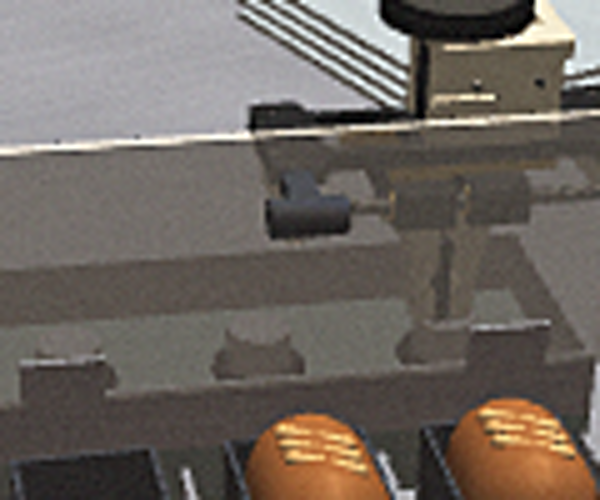

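>>> servo_tool:
  rows:
    - [[0, 0, 0.002], [0, 0, 0], 1]
    - [[0, 0, 0], [0, 0, 0], 1]

```text
clock: 11.12
tool_pos: [0.5385, 0.1924, 0.0454]
orientation: [-180.0, -0.0, -21.7]
force: [0.5, 0.3, 0.4]
opening: 0.0003
```

>>> servo_tool:
  rows:
    - [[0, 0, 0.002], [0, 0, 0], 1]
    - [[0, 0, 0], [0, 0, 0], 1]

```text
clock: 11.28
tool_pos: [0.5384, 0.1924, 0.0433]
orientation: [-180.0, -0.0, -21.7]
force: [0.3, -0.1, 1.3]
opening: 0.0001
```

>>> servo_tool:
  rows:
    - [[0, 0, 0.001], [0, 0, 0], 1]
    - [[0, 0, 0], [0, 0, 0], 1]

```text
clock: 11.45
tool_pos: [0.5384, 0.1924, 0.0424]
orientation: [180.0, -0.0, -21.7]
force: [0.5, -0.1, 1.4]
opening: 0.0005
```

>>> servo_tool:
  rows:
    - [[0, 0, 0.002], [0, 0, 0], 1]
    - [[0, 0, 0.001], [0, 0, 0], 1]
    - [[0, 0, 0], [0, 0, 0], 1]

```text
clock: 11.7
tool_pos: [0.5384, 0.1924, 0.0394]
orientation: [-180.0, -0.0, -21.7]
force: [0.7, -0.1, 1.6]
opening: 0.0005
```

>>> servo_tool:
  rows:
    - [[0, 0, 0.002], [0, 0, 0], 1]
    - [[0, 0, 0], [0, 0, 0], 1]

```text
clock: 11.87
tool_pos: [0.5384, 0.1924, 0.0373]
orientation: [180.0, 0.0, -21.7]
force: [0.1, -0.1, 1.6]
opening: 0.0003
```

>>> servo_tool:
  rows:
    - [[0, 0, 0.001], [0, 0, 0], 1]
    - [[0, 0, 0], [0, 0, 0], 1]

```text
clock: 12.03
tool_pos: [0.5384, 0.1924, 0.0364]
orientation: [180.0, 0.0, -21.7]
force: [0.0, 0.4, 0.6]
opening: 0.0005
```

>>> servo_tool:
  rows:
    - [[0, 0, -0.015], [0, 0, 0], 1]
    - [[0, 0, -0.015], [0, 0, 0], 1]
    - [[0, 0.013, 0], [0, 0, 0], 1]
    - [[0, 0.03, 0], [0, 0, 0], 1]
    - [[0, 0.035, 0], [0, 0, 0], 1]
    - [[0, 0.035, 0], [0, 0, 0], 1]
    - [[0, 0.035, 0], [0, 0, 0], 1]
    - [[0, 0.03, 0], [0, 0, 0], 1]
    - [[0, 0.015, 0], [0, 0, 0], 1]
    - [[0, 0, 0], [0, 0, 0], 1]
    - [[0, 0, 0.01], [0, 0, 0], 1]
    - [[0, 0, 0.008], [0, 0, 0], 1]
    - [[0, 0, 0], [0, 0, 0], 1]
    - [[0, 0, 0], [0, 0, 0], 1]

```text
clock: 13.2
tool_pos: [0.4666, 0.0132, 0.048]
orientation: [179.9, 0.1, -21.7]
force: [-1.1, 0.3, 0.2]
opening: 0.0005
```

>>> servo_tool:
  rows:
    - [[0, 0, 0.002], [0, 0, 0], 1]
    - [[0, 0, 0], [0, 0, 0], 1]

```text
clock: 13.37
tool_pos: [0.4671, 0.0134, 0.0464]
orientation: [180.0, 0.0, -21.7]
force: [-0.5, 0.8, 1.3]
opening: 0.0005
```

>>> servo_tool:
  rows:
    - [[0, 0, 0.001], [0, 0, 0], 1]
    - [[0, 0, 0], [0, 0, 0], 1]

```text
clock: 13.53
tool_pos: [0.4671, 0.0134, 0.0456]
orientation: [-180.0, -0.0, -21.7]
force: [0.3, 0.3, 1.5]
opening: 0.0002
```

Run:
```python
from h import *
st()
```

```text
t13.53 con mm [ -0.3 -97.5  45.6] rpy [-1.7998e+02 -1.0000e-02 -2.1700e+01] F [0.32 0.33 1.48] op 0.0002
```

>>> servo_tool:
  rows:
    - [[0, 0, 0.001], [0, 0, 0], 1]
    - [[0, 0, 0], [0, 0, 0], 1]

```text
clock: 13.7
tool_pos: [0.4672, 0.0133, 0.0447]
orientation: [-180.0, -0.0, -21.7]
force: [-0.3, 1.4, 3.0]
opening: 0.0004
```

>>> servo_tool:
  rows:
    - [[0, 0, 0.001], [0, 0, 0], 1]
    - [[0, 0, 0], [0, 0, 0], 1]

```text
clock: 13.87
tool_pos: [0.4672, 0.0133, 0.0439]
orientation: [-180.0, -0.0, -21.7]
force: [-1.7, 2.1, 5.4]
opening: 0.0005
```

>>> servo_tool:
  rows:
    - [[0, 0, 0.001], [0, 0, 0], 1]
    - [[0, 0, 0], [0, 0, 0], 1]

```text
clock: 14.03
tool_pos: [0.4672, 0.0133, 0.0429]
orientation: [-180.0, -0.0, -21.7]
force: [-2.4, 2.7, 5.4]
opening: 0.0006
```

>>> servo_tool:
  rows:
    - [[0, 0, -0.012], [0, 0, 0], 1]
    - [[0, 0, -0.012], [0, 0, 0], 1]
    - [[0, -0.013, 0], [0, 0, 0], 1]
    - [[0, -0.025, 0], [0, 0, 0], 1]
    - [[0, -0.025, 0], [0, 0, 0], 1]
    - [[0, -0.022, 0], [0, 0, 0], 1]
    - [[0, -0.013, 0], [0, 0, 0], 1]
    - [[0, 0, 0], [0, 0, 0], 1]
    - [[0, 0, 0.01], [0, 0, 0], 1]
    - [[0, 0, 0.007], [0, 0, 0], 1]
    - [[0, 0, 0.003], [0, 0, 0], 1]
    - [[0, 0, 0.003], [0, 0, 0], 1]
    - [[0, 0, 0.003], [0, 0, 0], 1]
    - [[0, 0, 0.003], [0, 0, 0], 1]
    - [[0, 0, 0.003], [0, 0, 0], 1]
    - [[0, 0, 0], [0, 0, 0], 1]

```text
clock: 15.37
tool_pos: [0.502, 0.1031, 0.0342]
orientation: [179.9, 0.1, -21.8]
force: [-4.8, 0.9, 7.2]
opening: 0.0005
```

>>> servo_tool:
  rows:
    - [[0, 0, 0.002], [0, 0, 0], 1]
    - [[0, 0, 0], [0, 0, 0], 1]

```text
clock: 15.53
tool_pos: [0.502, 0.1031, 0.0324]
orientation: [179.9, 0.1, -21.8]
force: [-5.2, 0.2, 7.3]
opening: 0.0003
```

>>> servo_tool:
  rows:
    - [[0, 0, 0.002], [0, 0, 0], 1]
    - [[0, 0, 0], [0, 0, 0], 1]

```text
clock: 15.7
tool_pos: [0.5021, 0.1031, 0.0304]
orientation: [179.9, 0.1, -21.8]
force: [-5.0, 1.2, 8.1]
opening: 0.0007
```

>>> servo_tool:
  rows:
    - [[0, 0, 0.0015], [0, 0, 0], 1]
    - [[0, 0, 0], [0, 0, 0], 1]

```text
clock: 15.87
tool_pos: [0.5021, 0.1031, 0.029]
orientation: [179.9, 0.1, -21.8]
force: [-5.1, 0.5, 6.8]
opening: 0.0002
```

>>> servo_tool:
  rows:
    - [[0, 0, 0.001], [0, 0, 0], 1]
    - [[0, 0, 0], [0, 0, 0], 1]

```text
clock: 16.03
tool_pos: [0.5021, 0.1031, 0.0284]
orientation: [179.9, 0.1, -21.8]
force: [-6.8, 0.0, 11.2]
opening: 0.0003
```

>>> servo_tool:
  rows:
    - [[0, 0, 0.001], [0, 0, 0], 1]
    - [[0, 0, 0], [0, 0, 0], 1]

```text
clock: 16.2
tool_pos: [0.5022, 0.1031, 0.028]
orientation: [179.9, 0.0, -21.8]
force: [-8.7, -0.3, 19.2]
opening: 0.0005
```

>>> servo_tool:
  rows:
    - [[0, 0, 0.0007], [0, 0, 0], 1]
    - [[0, 0, 0], [0, 0, 0], 1]

```text
clock: 16.37
tool_pos: [0.5022, 0.1031, 0.0278]
orientation: [179.9, 0.0, -21.7]
force: [-10.5, 0.2, 24.4]
opening: 0.0004
```

Bottomed. Let go fully, then feel the middle cap again lightly.

>>> servo_tool:
  rows:
    - [[0, 0, -0.008], [0, 0, 0], 1]
    - [[0, 0, -0.012], [0, 0, 0], 1]
    - [[0, 0, -0.015], [0, 0, 0], 1]
    - [[0, 0, 0], [0, 0, 0], 1]
    - [[0.001, 0, 0], [0, 0, 0], 1]
    - [[0, 0, 0.01], [0, 0, 0], 1]
    - [[0, 0, 0.005], [0, 0, 0], 1]
    - [[0, 0, 0.003], [0, 0, 0], 1]
    - [[0, 0, 0], [0, 0, 0], 1]
    - [[0, 0, 0], [0, 0, 0], 1]

```text
clock: 17.2
tool_pos: [0.5034, 0.1033, 0.0424]
orientation: [179.9, 0.1, -21.7]
force: [-0.5, -0.5, 1.1]
opening: 0.0002
```

>>> servo_tool:
  rows:
    - [[0, 0, 0.002], [0, 0, 0], 1]
    - [[0, 0, 0], [0, 0, 0], 1]

```text
clock: 17.37
tool_pos: [0.504, 0.1036, 0.041]
orientation: [180.0, 0.0, -21.7]
force: [-0.6, -1.1, 0.3]
opening: 0.0007
```

>>> servo_tool:
  rows:
    - [[0, 0, 0.002], [0, 0, 0], 1]
    - [[0, 0, 0], [0, 0, 0], 1]

```text
clock: 17.53
tool_pos: [0.5042, 0.1038, 0.0392]
orientation: [-180.0, -0.0, -21.7]
force: [-0.2, -0.5, 1.6]
opening: 0.0007
```

>>> servo_tool:
  rows:
    - [[0, 0, -0.013], [0, 0, 0], 1]
    - [[0, 0, -0.013], [0, 0, 0], 1]
    - [[0, 0.013, 0], [0, 0, 0], 1]
    - [[0, 0.025, 0], [0, 0, 0], 1]
    - [[0, 0.025, 0], [0, 0, 0], 1]
    - [[0, 0.022, 0], [0, 0, 0], 1]
    - [[0, 0.013, 0], [0, 0, 0], 1]
    - [[0, 0, 0], [0, 0, 0], 1]
    - [[0, 0, 0.01], [0, 0, 0], 1]
    - [[0, 0, 0.007], [0, 0, 0], 1]
    - [[0, 0, 0.003], [0, 0, 0], 1]
    - [[0, 0, 0], [0, 0, 0], 1]
    - [[0, 0, 0], [0, 0, 0], 1]

```text
clock: 18.62
tool_pos: [0.4679, 0.0129, 0.0452]
orientation: [180.0, 0.0, -21.7]
force: [-0.1, -0.4, 1.1]
opening: 0.0003
```

>>> servo_tool:
  rows:
    - [[0, 0, 0.001], [0, 0, 0], 1]
    - [[0, 0, 0], [0, 0, 0], 1]

```text
clock: 18.78
tool_pos: [0.4679, 0.0129, 0.0446]
orientation: [-180.0, -0.0, -21.7]
force: [-0.9, 0.2, 3.8]
opening: 0.0003
```

>>> servo_tool:
  rows:
    - [[0, 0, -0.02], [0, 0, 0], 1]
    - [[0, 0, -0.035], [0, 0, 0], 1]
    - [[0, 0, -0.04], [0, 0, 0], 1]
    - [[0, 0, -0.04], [0, 0, 0], 0.8]
    - [[0, 0, -0.04], [0, 0, 0], 0.6]
    - [[0, 0, -0.02], [0, 0, 0], 0.3]
    - [[0.01, -0.01, 0], [0, 0, 0], 0.3]
    - [[0.025, -0.02, 0], [0, 0, 0], 0.3]
    - [[0.03, -0.025, 0], [0, 0, 0], 0.3]
    - [[0.03, -0.025, 0], [0, 0, 0], 0.3]
    - [[0.02, -0.018, 0], [0, 0, 0], 0.3]
    - [[0.005, 0, 0], [0, 0, 0], 0.3]
    - [[0, 0, 0], [0, 0, 0], 0.3]
    - [[0, 0, 0], [0, 0, 0], 0.3]

```text
clock: 19.95
tool_pos: [0.615, 0.0592, 0.2383]
orientation: [179.9, 0.1, -21.7]
force: [-0.6, -0.2, 1.6]
opening: 0.0607
```

Run:
```python
from h import *
st(); pic("scene","pics/s11.png",230,430,60,240,3.3); st()
```

```text
t19.95 con mm [120.6  -0.6 238.3] rpy [ 1.7994e+02  9.0000e-02 -2.1740e+01] F [-0.6  -0.22  1.6 ] op 0.0607
t20.00 con mm [120.3  -0.8 239. ] rpy [ 1.7998e+02  5.0000e-02 -2.1730e+01] F [ 0.54 -0.21  0.88] op 0.061
```

View pics/s11.png

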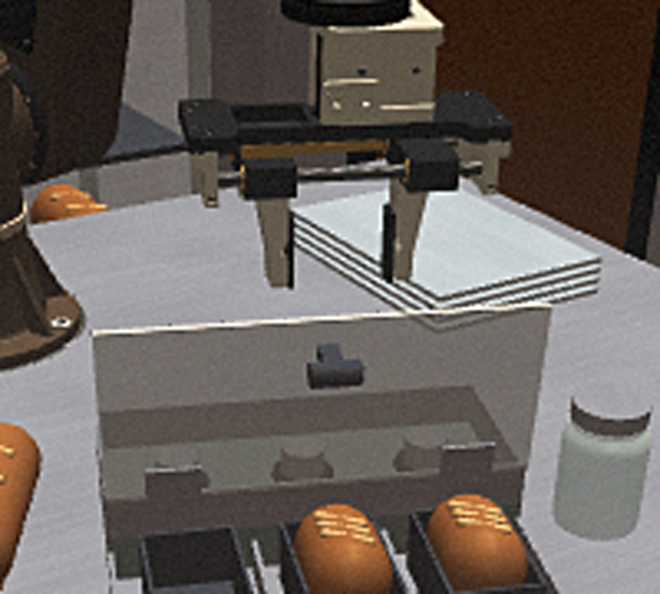

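Cover is still where I left it, spool at crop (336,372); fingers straddle it from above. Descend to the known grasp pose and grip.

>>> servo_tool:
  rows:
    - [[0, 0, 0.02], [0, 0, 0], 0.3]
    - [[0, 0, 0.025], [0, 0, 0], 0.3]
    - [[0, 0, 0.02], [0, 0, 0], 0.3]
    - [[0, 0, 0.015], [0, 0, 0], 0.3]
    - [[0, 0, 0.004], [0, 0, 0], 0.3]
    - [[0, 0, 0], [0, 0, 0], 0.3]
    - [[0, 0, 0], [0, 0, 0], 0.6]
    - [[0, 0, 0], [0, 0, 0], 0.7]
    - [[0, 0, 0], [0, 0, 0], 0.8]
    - [[0, 0, 0], [0, 0, 0], 0.8]
    - [[0, 0, 0], [0, 0, 0], 0.8]
    - [[0, 0, 0], [0, 0, 0], 0.8]

```text
clock: 21.0
tool_pos: [0.6163, 0.0602, 0.1562]
orientation: [-179.9, -0.1, -21.7]
force: [-0.4, 3.3, 3.6]
opening: 0.0356
```

Run:
```python
from h import *
st()
th0=1.677; n=20
d=np.r_[.04,[.09]*17,.06,.03,.017]; 
th=np.r_[th0,th0-np.cumsum(d)]; print(th[-1],len(d))
x=.07-.115*np.cos(th)+.036*np.sin(th); z=.08+.115*np.sin(th)+.036*np.cos(th)
x=(x-x[0]).round(4);z=(z-z[0]).round(4)
print("[" + ", ".join(f"[[{a:.4f}, 0, {-b:.4f}], [0, 0, 0], 0.8]" for a,b in zip(np.diff(x),np.diff(z)))+"]"); print(x[-1],z[-1])
```

```text
t21.00 con mm [121.4   0.7 156.2] rpy [-1.799e+02 -8.000e-02 -2.170e+01] F [-0.4   3.31  3.57] op 0.0356
-2.220446049250313e-16 21
[[[-0.0045, 0, -0.0018], [0, 0, 0], 0.8], [[-0.0102, 0, -0.0035], [0, 0, 0], 0.8], [[-0.0106, 0, -0.0025], [0, 0, 0], 0.8], [[-0.0107, 0, -0.0016], [0, 0, 0], 0.8], [[-0.0108, 0, -0.0006], [0, 0, 0], 0.8], [[-0.0109, 0, 0.0004], [0, 0, 0], 0.8], [[-0.0107, 0, 0.0014], [0, 0, 0], 0.8], [[-0.0106, 0, 0.0023], [0, 0, 0], 0.8], [[-0.0104, 0, 0.0033], [0, 0, 0], 0.8], [[-0.0100, 0, 0.0041], [0, 0, 0], 0.8], [[-0.0095, 0, 0.0051], [0, 0, 0], 0.8], [[-0.0091, 0, 0.0059], [0, 0, 0], 0.8], [[-0.0086, 0, 0.0067], [0, 0, 0], 0.8], [[-0.0079, 0, 0.0074], [0, 0, 0], 0.8], [[-0.0072, 0, 0.0081], [0, 0, 0], 0.8], [[-0.0064, 0, 0.0088], [0, 0, 0], 0.8], [[-0.0056, 0, 0.0092], [0, 0, 0], 0.8], [[-0.0048, 0, 0.0098], [0, 0, 0], 0.8], [[-0.0027, 0, 0.0067], [0, 0, 0], 0.8], [[-0.0012, 0, 0.0034], [0, 0, 0], 0.8], [[-0.0006, 0, 0.0019], [0, 0, 0], 0.8]]
-0.163 -0.0745
```

>>> servo_tool:
  rows:
    - [[-0.0045, 0, -0.0018], [0, 0, 0], 0.8]
    - [[-0.0102, 0, -0.0035], [0, 0, 0], 0.8]
    - [[-0.0106, 0, -0.0025], [0, 0, 0], 0.8]
    - [[-0.0107, 0, -0.0016], [0, 0, 0], 0.8]
    - [[-0.0108, 0, -0.0006], [0, 0, 0], 0.8]
    - [[-0.0109, 0, 0.0004], [0, 0, 0], 0.8]
    - [[-0.0107, 0, 0.0014], [0, 0, 0], 0.8]
    - [[-0.0106, 0, 0.0023], [0, 0, 0], 0.8]
    - [[-0.0104, 0, 0.0033], [0, 0, 0], 0.8]
    - [[-0.01, 0, 0.0041], [0, 0, 0], 0.8]
    - [[-0.0095, 0, 0.0051], [0, 0, 0], 0.8]
    - [[-0.0091, 0, 0.0059], [0, 0, 0], 0.8]
    - [[-0.0086, 0, 0.0067], [0, 0, 0], 0.8]
    - [[-0.0079, 0, 0.0074], [0, 0, 0], 0.8]
    - [[-0.0072, 0, 0.0081], [0, 0, 0], 0.8]
    - [[-0.0064, 0, 0.0088], [0, 0, 0], 0.8]
    - [[-0.0056, 0, 0.0092], [0, 0, 0], 0.8]
    - [[0, 0, 0], [0, 0, 0], 0.8]

```text
clock: 22.5
tool_pos: [0.4707, 0.1165, 0.1011]
orientation: [180.0, 0.1, -21.7]
force: [0.7, 3.4, -2.1]
opening: 0.0357
```

>>> servo_tool:
  rows:
    - [[-0.0048, 0, 0.0098], [0, 0, 0], 0.8]
    - [[-0.0027, 0, 0.0067], [0, 0, 0], 0.8]
    - [[-0.0012, 0, 0.0034], [0, 0, 0], 0.8]
    - [[-0.0006, 0, 0.0019], [0, 0, 0], 0.8]
    - [[0, 0, 0], [0, 0, 0], 0.8]
    - [[0, 0, 0], [0, 0, 0], 0.8]

```text
clock: 23.0
tool_pos: [0.4628, 0.1195, 0.0802]
orientation: [179.9, 0.1, -21.7]
force: [-4.3, 3.8, 0.6]
opening: 0.036
```

Run:
```python
from h import *
st(); pic("scene","pics/s12.png",250,420,120,270,4); st()
```

```text
t23.00 con mm [-43.2  -0.3  80.2] rpy [ 1.7993e+02  1.3000e-01 -2.1750e+01] F [-4.26  3.82  0.59] op 0.036
t23.05 con mm [-43.2  -0.3  80.2] rpy [ 1.7993e+02  1.3000e-01 -2.1750e+01] F [-3.19  4.01 -0.22] op 0.0358
```

View pics/s12.png

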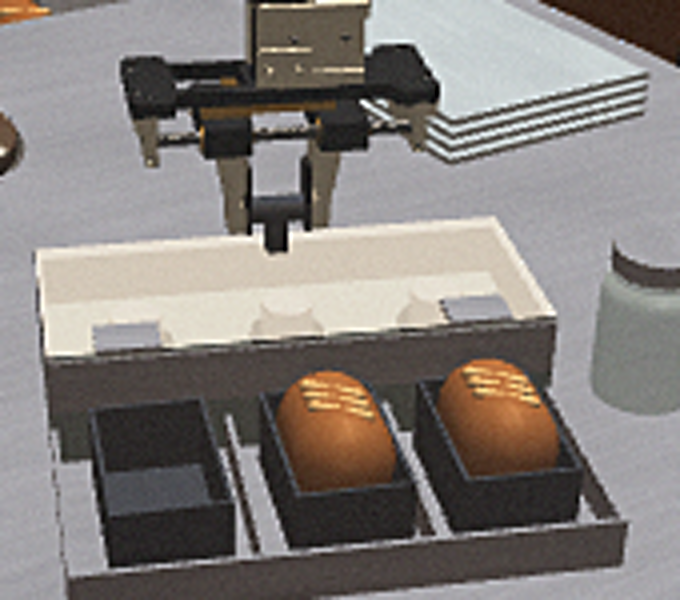

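>>> servo_tool:
  rows:
    - [[0, 0, 0.002], [0, 0, 0], 0.8]
    - [[0, 0, 0], [0, 0, 0], 0.8]

```text
clock: 23.22
tool_pos: [0.463, 0.1195, 0.0798]
orientation: [179.9, 0.1, -21.7]
force: [-11.2, 3.4, 19.1]
opening: 0.0355
```

>>> servo_tool:
  rows:
    - [[0, 0, 0.002], [0, 0, 0], 0.8]
    - [[0, 0, 0], [0, 0, 0], 0.8]

```text
clock: 23.38
tool_pos: [0.4636, 0.1193, 0.079]
orientation: [179.9, 0.0, -21.7]
force: [-13.8, 0.4, 29.4]
opening: 0.0356
```

>>> servo_tool:
  rows:
    - [[0, 0, 0.001], [0, 0, 0], 0.8]
    - [[0, 0, 0], [0, 0, 0], 0.8]

```text
clock: 23.55
tool_pos: [0.4639, 0.1193, 0.0786]
orientation: [180.0, -0.0, -21.7]
force: [-16.0, 0.0, 36.9]
opening: 0.0357
```

>>> servo_tool:
  rows:
    - [[0, 0, -0.003], [0, 0, 0], 0.8]
    - [[0, 0, 0], [0, 0, 0], 0.5]
    - [[0, 0, 0], [0, 0, 0], 0.3]
    - [[0, 0, 0], [0, 0, 0], 0.3]
    - [[0, 0, 0], [0, 0, 0], 0.3]
    - [[0, 0, 0], [0, 0, 0], 0.2]
    - [[0, 0, -0.015], [0, 0, 0], 0.2]
    - [[0, 0, -0.03], [0, 0, 0], 0.2]
    - [[0, 0, -0.03], [0, 0, 0], 0.2]
    - [[0, 0, -0.03], [0, 0, 0], 0.2]
    - [[-0.01, -0.01, -0.02], [0, 0, 0], 0.2]
    - [[-0.02, -0.025, 0], [0, 0, 0], 0.2]
    - [[-0.02, -0.03, 0], [0, 0, 0], 0.2]
    - [[-0.02, -0.035, 0], [0, 0, 0], 0.2]
    - [[-0.01, -0.035, 0], [0, 0, 0], 0.2]
    - [[-0.01, -0.035, 0], [0, 0, 0], 0.2]
    - [[0, -0.02, 0], [0, 0, 0], 0.2]
    - [[0, 0, 0], [0, 0, 0], 0.2]
    - [[0, 0, 0], [0, 0, 0], 0.2]
    - [[0, 0, 0], [0, 0, 0], 0.2]

```text
clock: 25.22
tool_pos: [0.4505, 0.329, 0.2032]
orientation: [179.9, 0.0, -21.7]
force: [0.0, 0.3, -0.6]
opening: 0.0702
```

Run:
```python
from h import *
st(); s=optics.snapshot("scene")[:,:,::-1]; t=optics.snapshot("top")[:,:,::-1]
cv2.imwrite("pics/s13f.png",s);cv2.imwrite("pics/t13.png",t)
K=4;x0,y0=250,150
a=cv2.resize(s[y0:280,x0:430],None,fx=K,fy=K,interpolation=cv2.INTER_CUBIC)
for th,col in((0,(0,0,255)),(.06,(255,0,0))):
    q=((proj("scene",cw(cov(np.array([[-70,-160,86],[70,-160,86],[70,160,86],[-70,160,86]])/1e3,th),POSE))-[x0,y0]+.5)*K-.5).round().astype(int)
    cv2.polylines(a,[q.reshape(-1,1,2)],True,col,1)
cv2.imwrite("pics/s13.png",a); st()
for n in("scene","top"): 
    b=cv2.imread(f"pics/{n}0.png");print(n,np.abs(b.astype(int)-(s if n=="scene" else t)).max(2).mean())
```

```text
t25.22 con mm [-131.4  190.1  203.2] rpy [ 1.7992e+02  3.0000e-02 -2.1720e+01] F [ 0.04  0.27 -0.57] op 0.0702
t25.32 con mm [-131.1  189.8  203.8] rpy [ 1.7998e+02  1.0000e-02 -2.1760e+01] F [0.4  0.15 0.38] op 0.0698
scene 6.198046875
top 13.42762890625
```

View pics/s13.png

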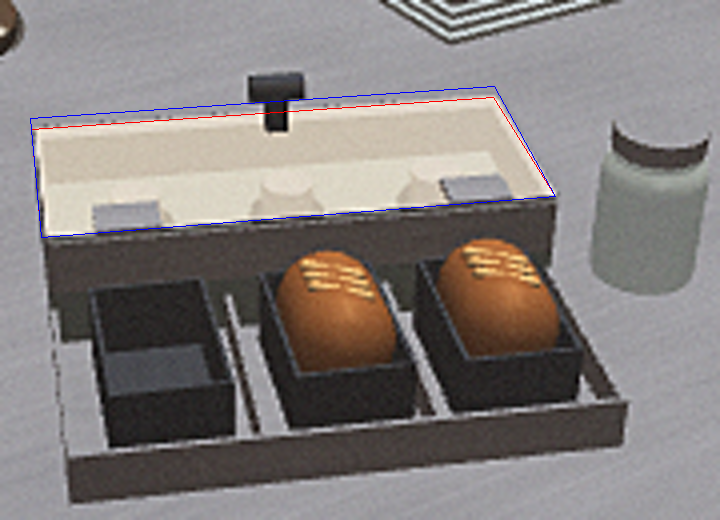

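View pics/t13.png

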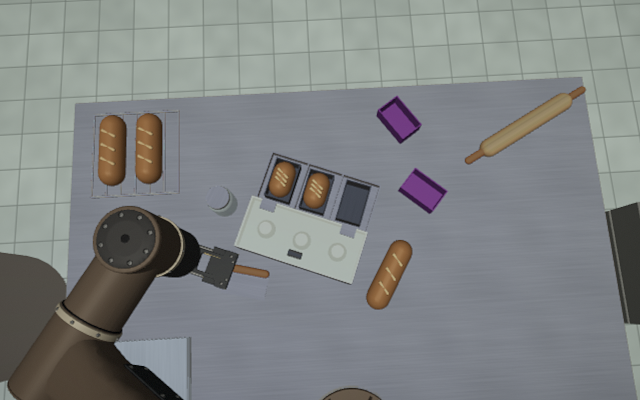

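Run:
```python
from h import *
s=cv2.imread("pics/s13f.png")[160:200,255:380]; cv2.imwrite("pics/s14.png",cv2.resize(s,None,fx=6,fy=6,interpolation=cv2.INTER_CUBIC))
for th in(0,.03,.06,.1): print(th,((proj("scene",cw(cov(np.array([[-70,-160,86],[-70,160,86],[-70,160,80],[-45,-18,125],[-45,18,125]])/1e3,th),POSE))-[255,160]+.5)*6).round().tolist())
```

```text
0 [[17.0, 134.0], [710.0, 86.0], [709.0, 97.0], [340.0, 59.0], [421.0, 53.0]]
0.03 [[16.0, 126.0], [711.0, 78.0], [710.0, 89.0], [340.0, 53.0], [421.0, 48.0]]
0.06 [[16.0, 118.0], [712.0, 70.0], [711.0, 81.0], [341.0, 47.0], [422.0, 42.0]]
0.1 [[15.0, 108.0], [713.0, 60.0], [712.0, 71.0], [342.0, 40.0], [423.0, 35.0]]
```

View pics/s14.png

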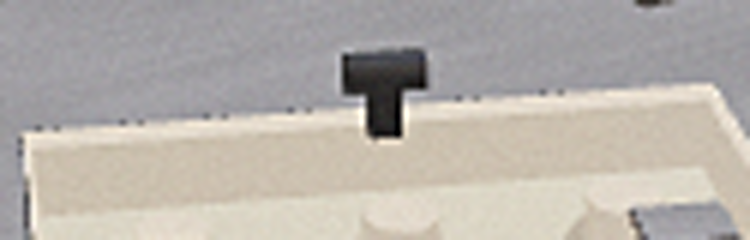

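```bash
python3 -c "
from plant import ctrl
print(ctrl.close_job())"
```

```text
the job is handed in; nothing more can be done
None
```

The job is handed in, at about 25 s of the 72 s allowed. The empty tin is in the right bay, so the left and middle switches had to be on and the right one off.

- **Cover opened:** I took the cover by its spool and swung it to about 1.68 rad.
- **Switches felt:**
  - **Left:** at least 9 mm deeper than where the other two resisted, still under about 1.6 N, so on. I stopped before it met the switch.
  - **Right:** resisted shallow, so off.
  - **Middle:** resisted shallow, so off. This was the only wrong one.
- **Middle clicked over:** I pressed it to the bottom (the force climbed to 24 N). It then sank well past its old level under 1.6 N, so it is on. A second feel of the right switch showed it still off; I did not feel the left one again.
- **Cover shut:** I swung it closed and pressed it onto the rim at about 37 N, then let go and backed away.

**Last checks:** in the final picture the cover's front edge lies on the shut outline, within about 0.03 rad. The tins, jar, loaf and what shows of the scraper are at their starting pixels, and the wrist force is about zero.

**What disagreed:**
- The cover started about 0.14 rad ajar, not shut.
- The fingertips looked about 20 mm higher in the pictures than the reported tool position. Contact agreed in direction, so I used the heights felt and seen instead of the reported height.
- Force noise of about 1 N hid the first touch on the caps. I judged the switches by comparing the depths at which they resisted.

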